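Point out a misplaced vial and where it belongs

ROBOT

A 7-joint arm with a two-finger parallel gripper is mounted at the origin on the work surface. World frame = base frame: x ahead of the robot, y to its left, z up, the work surface at z = 0. Lengths are in m, angles in rad, forces in N, time in s.
With the tool pointing down it reaches from about 0.35 to 0.9 m from the base axis. Payload 19.9 kg.
Tool frame: the origin (TCP) lies between the finger pads; the fingertips stand 25 mm ahead of it and the grasp point (between the pads) lies 6 mm ahead of it; z points along the fingers, y is the direction in which the jaws open and shut (so a half turn about z gives the same grasp; the last joint's range is limited). The gripper opens to 85 mm and grips with 20 to 120 N. Pads are 22 mm wide; open, the fingers measure 114 mm over their backs; the gripper's body (76 mm by 85 mm) begins 54 mm behind the grasp point. The pads swing forward as they close: fully open they stand 13 mm farther back than shut.
Start: joints at [1.256, 0.417, -0.01, 1.614, 0.005, 1.111, -0.053], TCP at [0.168, -0.602, 0.256] pointing down, gripper open.
Joint ranges: [-2.81, 2.81], [-0.39, 2.02], [-1.27, 1.25], [0.06, 2.57], [-1.19, 4.33], [0.19, 2], [-2.82, 2.82]. Speed limits (rad/s): [1.89, 1.89, 2.39, 2.39, 3.01, 3.01, 3.01].

INTERFACE

Orientations are given as a rotation vector (axis times angle).
In Python, from station import arm gives the robot as it stands.
- The arm moves only by the tool move_arm, never from a script. Its argument "motion" is a list of rows, each a list of 7 numbers: the shift along the tool's x, y, z in cm, then the turn, a rotation vector about the tool's x, y, z in degrees, then the finger opening in cm, from 0 to 8.54. A call has 1 to 10 rows; each row shifts and turns the pose as measured when the row begins, along the tool's axes as they then stand; what a row does not reach is not made up. A row lasts 1/8 s, in which the tool goes at most 62.5 mm and 10.7 degrees, less where a joint would pass 70% of its speed; a pose out of reach is approached as far as the arm can. A call is refused whole if a number of a shift passes 6.25 or a number of a turn 10.7, either way. A call with a gripper value outside its range is refused whole. The fingers move at their own pace and stop on an object; the grip force is fixed at half the most. Time passes only in rows, so rows that do not move let the fingers close. It gives the time, the measured TCP pose, the force and the opening at its end, in the units of the state.
- arm.sense(): the state, without advancing time (a new reading comes with each control period).
- arm.get_image(name): name is "scene" or "top" or "wrist"; returns a dict with "pixels" (384x512x3 uint8, blue, green, red), "z_map" (384x512 float32, m along the optical axis (not along the pixel's ray), 0 where there is no reading), "fovy" (degrees; the focal length in pixels is half the picture's height over the tangent of half this angle, whatever the lens; pixels are square), "cx", "cy" (the principal point, pixels), "D" ([k1, k2, p1, p2, k3] as OpenCV has them; the pictures are not rectified), "R" (3x3) and "t" (3): a world point X has camera coordinates R X + t. Camera axes: x right, y down, z forward; pixel columns grow to the right and rows downward; lengths in m; the calibration is good to about 2 mm. A picture is of the moment at which its call begins.
- arm.close_job(): hands the job in, once; it reports no verdict.
Trained networks look in a picture, given as the dict that the camera call returned (one of the last four; its "shot" number tells which), for a name from the list of things; names that differ only in an ending like _2 or _b are one class to them, and where a whole thing is asked for, a point or a joint stands for the part that bears it (a point fixed in the world has none). Each returns a list of dicts, best first, with "score" (0 to 1); they miss things now and then, are a little off and sometimes report something else, mostly with a low value. They report only what shows in the picture. A call takes as long as a camera call.
- arm.silhouettes(picture, thing): "region" (384x512 bool, what is visible of it) and "xy" ([column, row] in pixels, amid what is visible of it).
- arm.tip_of(picture, thing): "xy" ([column, row] in pixels: a listed point, or the origin of a listed thing).
The state is a dict: "time_s": time; "joint_pos": joint angles; "joint_velocities": joint speeds; "joint_torque": joint torques, N m; "tool_pos": TCP position; "tcp_rot": TCP orientation; "wrist_force": force on the tool from outside, world axes, zero at the start; "wrist_torque": the same for the moment, N m; "opening": finger opening in m.
Only numpy, scipy, OpenCV 4.12 (cv2) and the standard library are available. Lean on these libraries where they do the work, as an engineer would, in place of code of your own. Each camera call takes 0.05 s, during which the arm holds its last target.

TASK

One tall vial has been put among the short ones in the black rack: point it out to the camera by holding the fingertips still just above the middle of its cap, from straight above and without contact, for a good two seconds, and then point in the same way at the one empty hole in the grey metal rack, where it belongs. Then confirm by pushing the control box's lever fully over to its far side, away from the robot, with the fingertips, and draw clear. Point at no other vial, touch no vial and no rack, pick nothing up, and leave everything else where it stands.

Things in the scene. Friction and masses are not known exactly. Their poses are not given: they have to be found in the camera images.
- odd_vial: The misplaced vial: tall, upright, 24 mm in diameter and 85 mm tall with a white screw cap 25.6 mm across (all vials are alike except in height). It stands in one of the six holes of the black rack, its flat cap 30 mm higher than the caps of its five short neighbours. Origin at the centre of its underside, 20 mm above the table; z up, so its cap top is 85 mm above the origin (105 mm above the table).
- empty_hole: The one empty hole of the grey metal rack. Origin at the centre of its mouth, level with the rack's top (80 mm above the table), z up. The hole is 27 mm across; a thin black pad lies in its bottom.
- short_rack: Black rack, fixed to the table, 100 x 140 mm, its top 50 mm above the table, with 2 x 3 holes at 40 mm spacing, all occupied. Origin at the centre of its underside; x along the 100 mm side, y along the 140 mm side (3 holes).
- tall_rack: Grey aluminium rack on legs, fixed to the table, 60 x 170 mm, its top 80 mm above the table, with a row of 4 holes at 40 mm spacing along its y axis; three hold tall vials and one is empty. Origin at the centre of its underside. The two racks may stand on either side of the lever.
- confirm (a joint): Angle of the control box's lever in rad: 0 = leaning fully to the near side, 0.5 = upright, 1.0 = fully over on the far side. It moves easily (under 2 N at the ball) and stays where it is left. It may start up to 0.25.
- confirm_tip (a point): Centre of the black ball, 26 mm in diameter, at the end of the lever. The ball is 80 mm from the pivot, which lies 22 mm above the table in the middle of the box; upright, the ball's centre is 102 mm above the table, and 92 mm at either end of its swing.
- confirm_base: Grey control box of the lever, fixed to the table between the racks, 70 x 50 x 25 mm; a 10 mm thick steel rod carries the ball. Origin at the centre of its underside. Its x axis points horizontally, roughly away from the robot (within 0.4 rad), and is the direction in which the lever swings to its far side.
- short_vial1: A short vial in the black rack, 24 mm in diameter and 55 mm tall, cap top 75 mm above the table. Origin at the centre of its underside, z up. Not to be touched.
- short_vial2: A short vial in the black rack, 24 mm in diameter and 55 mm tall, cap top 75 mm above the table. Origin at the centre of its underside, z up. Not to be touched.
- short_vial3: A short vial in the black rack, 24 mm in diameter and 55 mm tall, cap top 75 mm above the table. Origin at the centre of its underside, z up. Not to be touched.
- short_vial4: A short vial in the black rack, 24 mm in diameter and 55 mm tall, cap top 75 mm above the table. Origin at the centre of its underside, z up. Not to be touched.
- short_vial5: A short vial in the black rack, 24 mm in diameter and 55 mm tall, cap top 75 mm above the table. Origin at the centre of its underside, z up. Not to be touched.
- tall_vial1: A tall vial already in the grey rack, 24 mm in diameter and 85 mm tall, cap top 105 mm above the table (25 mm above the rack). Origin at the centre of its underside, z up. Not to be touched.
- tall_vial2: A tall vial already in the grey rack, 24 mm in diameter and 85 mm tall, cap top 105 mm above the table (25 mm above the rack). Origin at the centre of its underside, z up. Not to be touched.
- tall_vial3: A tall vial already in the grey rack, 24 mm in diameter and 85 mm tall, cap top 105 mm above the table (25 mm above the rack). Origin at the centre of its underside, z up. Not to be touched.
- beaker: Bystander: loose glass beaker, 60 mm across and 75 mm tall, on the robot's side of the lever. Origin at the centre of its underside.
- jar: Bystander: loose amber jar, 56 mm across and 70 mm tall, towards the back, left of the lever. Origin at the centre of its underside.
- lab_spatula: Bystander: loose steel spatula with a broad blade, 160 mm long, lying flat at the left. Origin on its underside near its middle, x along its length.
- petri_dish: Bystander: loose closed petri dish, 90 mm across and 15 mm tall, at the right. Origin at the centre of its underside.

How it is judged:
By the outcome, as a careful person would: the job done as asked, in the order asked, and still so for the second after the job is handed in, with the robot touching nothing.
It also fails if it takes over 58 s, if anything falls off the work surface, if the arm or the gripper's body presses on something with over 40 N, if the wrist force passes 120 N, or if a joint passes its speed limit or range.

## Working session

There is one attempt and no reset: what is moved stays moved. The work goes in short steps, Python scripts to look and compute and a tool call to move; the robot and the scene stay as the last step left them, time stands still between calls to the robot, and variables do not carry over. Pictures are saved under pics/ and viewed, and the job is handed in when it is done.

Besides the shell and the picture viewer there is one more tool, called after "Request:" as name(argument=value, ...) on one line, values as JSON. move_arm: Moves the arm, as the interface text tells. Its arguments: {"type":"object","properties":{"motion":{"type":"array"}},"required":["motion"]}

```bash
mkdir -p pics; ls
cat > h.py <<'E'
import numpy as np, cv2
from station import arm
def f(p): return 192/np.tan(np.radians(p["fovy"])/2)
def K(p): 
    return np.array([[f(p),0,p["cx"]],[0,f(p),p["cy"]],[0,0,1.]])
def ray(p,xy):
    n=cv2.undistortPoints(np.array([[xy]],float),K(p),np.array(p["D"],float))[0,0]
    R=np.array(p["R"]);t=np.array(p["t"])
    return -R.T@t, R.T@np.array([n[0],n[1],1.])
def onz(p,xy,z):
    o,d=ray(p,xy); return o+d*(z-o[2])/d[2]
def cloud(p):
    v,u=np.mgrid[:384,:512]
    n=cv2.undistortPoints(np.stack([u,v],-1).reshape(-1,1,2).astype(float),K(p),np.array(p["D"],float))[:,0]
    z=p["z_map"].reshape(-1,1)
    c=np.hstack([n*z,z]); X=(c-np.array(p["t"]))@np.array(p["R"])
    X[z[:,0]==0]=np.nan
    return X.reshape(384,512,3)
def proj(p,X):
    return cv2.projectPoints(np.array(X,float).reshape(-1,1,3),cv2.Rodrigues(np.array(p["R"],float))[0],np.array(p["t"],float),K(p),np.array(p["D"],float))[0][:,0]
E
python3 - <<'E'
from h import *
s=arm.sense(); print(s["time_s"],s["tool_pos"],s["tcp_rot"],s["opening"],s["wrist_force"])
for n in("scene","top"):
    p=arm.get_image(n); cv2.imwrite(f"pics/{n}1.png",p["pixels"])
    print(n,p["fovy"],-np.array(p["R"]).T@p["t"])
    for t in ["odd_vial","empty_hole","confirm_tip","confirm_base","short_rack","tall_rack","beaker","jar"]:
        for r in arm.tip_of(p,t)[:2]:print(t,r["score"],np.round(r["xy"],1),end=" ")
        print()
E
```

```text
pics
0.0 [ 0.16829041 -0.60159117  0.25564325] [-3.11121058e+00 -4.27108699e-01  4.59735304e-04] 0.08543361051210814 [-0.1131648   0.91196547 -1.14747315]
scene 50.81018544596261 [1.20390554 0.51921346 0.63713293]
odd_vial 0.61 [182.5 171.7] odd_vial 0.18 [432.2 281.5] 
empty_hole 0.47 [202.5 184.3] 
confirm_tip 0.71 [248.  195.9] confirm_tip 0.63 [282.7 280.3] 
confirm_base 0.8 [246.2 227.3] 
short_rack 0.67 [191.8 184.8] short_rack 0.24 [204.7 175.6] 
tall_rack 0.73 [338.9 252.5] tall_rack 0.59 [246.5 228.1] 
beaker 0.88 [286.5 198.5] 
jar 0.71 [278.4 279.2] jar 0.16 [248.9 226.6] 
top 51.55745117915727 [ 0.38023754 -0.00374646  1.21416211]
odd_vial 0.49 [361.8 195.3] 

confirm_tip 0.64 [259.9 171.5] 
confirm_base 0.93 [260.6 174.5] confirm_base 0.41 [344.6 195.2] 
short_rack 0.56 [344.4 195. ] 
tall_rack 0.85 [189.  199.4] 
beaker 0.65 [261.8 231.3] beaker 0.26 [122.2 208.2] 
jar 0.68 [205.  146.8]
```

View pics/scene1.png

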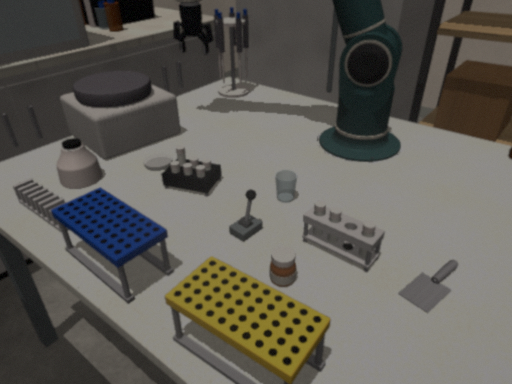

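View pics/top1.png

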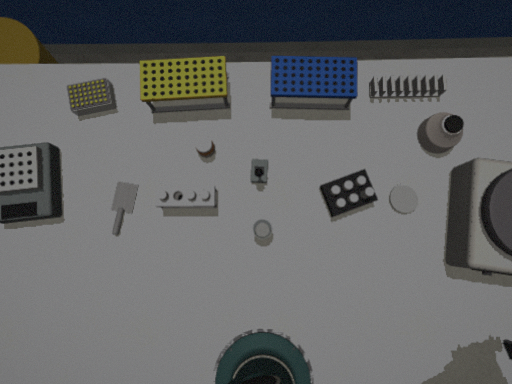

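Run:
```python
from h import *
p=arm.get_image("top"); C=cloud(p); np.save("top.npy",C)
cv2.imwrite("pics/top_zoom.png",cv2.resize(p["pixels"][120:270,150:400],None,fx=3.2,fy=3.2,interpolation=2)[:600])
z=C[...,2]
h=np.clip(np.nan_to_num(z)/0.13*255,0,255).astype(np.uint8)
cv2.imwrite("pics/h.png",cv2.resize(cv2.applyColorMap(h,2)[120:270,150:400],None,fx=3.2,fy=3.2,interpolation=0))
m=((z>0.09)&(z<0.13)).astype(np.uint8)
n,l,st,c=cv2.connectedComponentsWithStats(m)
for i in range(1,n):
    if st[i,4]>8:print(st[i],c[i].round(1),np.nanmedian(C[l==i],0).round(4),onz(p,c[i],.105).round(4))
```

```text
[ 140   56   87   46 3538] [182.7  78.6] [0.866  0.2187 0.1195] [0.8728 0.2219 0.105 ]
[ 270   56   88   43 3571] [313.5  76.8] [ 0.8657 -0.1596  0.1196] [ 0.8726 -0.1618  0.105 ]
[436 115  28  23 476] [450.1 125.6] [ 0.7147 -0.5409  0.1181] [ 0.7181 -0.5462  0.105 ]
[   0  146   40   46 1614] [ 18.7 168.7] [0.6103 0.6817 0.0994] [0.6096 0.6785 0.105 ]
[458 159  15 109 734] [464.1 213.2] [ 0.4683 -0.5612  0.1104] [ 0.467  -0.5638  0.105 ]
[254 168   9   9  62] [258.  171.6] [0.5913 0.0044 0.1076] [0.5922 0.0046 0.105 ]
[364 187  10  10  81] [369.  191.4] [ 0.5322 -0.3067  0.1037] [ 0.5313 -0.3062  0.105 ]
[157 191  10   9  71] [161.7 195. ] [0.5293 0.2756 0.1042] [0.5292 0.2761 0.105 ]
[186 190   9  10  71] [190.1 194.6] [0.5286 0.1966 0.1042] [0.5292 0.1964 0.105 ]
[200 190   9  10  75] [204.1 194.5] [0.5279 0.1573 0.1038] [0.5289 0.157  0.105 ]
[480 269   8   2  11] [483.1 269.6] [ 0.3124 -0.6038  0.0938] [ 0.314  -0.6001  0.105 ]
[489 270  23   6  34] [499.4 272.6] [ 0.3043 -0.6442  0.0944] [ 0.3059 -0.6422  0.105 ]
[235 359  44  19 167] [256.1 364.6] [0.0805 0.0133 0.1094] [0.0756 0.0159 0.105 ]
[283 368  11  16  31] [288.2 375.1] [ 0.0517 -0.0675  0.1099] [ 0.0489 -0.0678  0.105 ]
```

View zoom.

View pics/top_zoom.png

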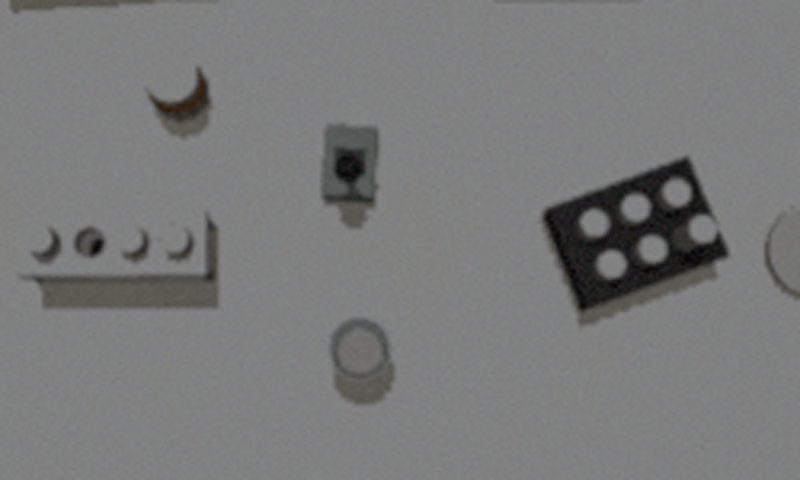

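Run:
```python
from h import *
p=arm.get_image("top")
r=arm.silhouettes(p,"confirm_base")[:1]
for q in r:
    ys,xs=np.nonzero(q["region"]); print(xs.min(),xs.max(),ys.min(),ys.max(),cv2.minAreaRect(np.stack([xs,ys],1).astype(np.float32)))
C=cloud(p)
b=C[150:190,245:275].reshape(-1,3); b=b[(b[:,2]>.018)&(b[:,2]<.032)]
rc=cv2.minAreaRect(b[:,:2].astype(np.float32)*1000);print("box",rc,len(b))
b=C[150:190,245:275].reshape(-1,3); b=b[b[:,2]>.085];print("ball",np.median(b,0),b.min(0),b.max(0))
# caps short
for z0,z1,zz in((.068,.08,.075),):
  m=((C[...,2]>z0)&(C[...,2]<z1)).astype(np.uint8); m[:,:315]=0;m[:,380:]=0
  n,l,st,c=cv2.connectedComponentsWithStats(m)
  for i in range(1,n):
    if st[i,4]>20:print(st[i],onz(p,c[i],zz).round(4))
# dark hole
g=p["pixels"][185:205,170:186].mean(2); print(g.astype(int))
# scene check
p=arm.get_image("scene"); C=cloud(p)
m=((C[...,2]>.098)&(C[...,2]<.112)).astype(np.uint8); n,l,st,c=cv2.connectedComponentsWithStats(m)
for i in range(1,n):
    if 15<st[i,4]<400:print("scene",st[i],onz(p,c[i],.105).round(4),np.median(C[l==i],0).round(4))
```

```text
250 267 159 182 ((258.5, 170.5), (23.0, 17.0), 90.0)
box ((613.3087158203125, 3.3006019592285156), (49.678226470947266, 69.247802734375), 86.3414306640625) 292
ball [0.59095139 0.0044496  0.1076638 ] [ 0.58084934 -0.00696897  0.09688084] [0.60267188 0.01587755 0.11489587]
[357 175   9   9  60] [ 0.5712 -0.2943  0.075 ]
[344 180  10   9  62] [ 0.5576 -0.2566  0.075 ]
[331 185  10  10  81] [ 0.5426 -0.218   0.075 ]
[350 194   9   9  62] [ 0.5169 -0.2698  0.075 ]
[337 199   9   9  61] [ 0.5041 -0.2328  0.075 ]
[[128 128 130 132 129 128 126 125 128 130 130 129 128 128 129 129]
 [129 127 128 126 128 130 129 125 129 125 130 133 127 129 128 130]
 [128 129 128 127 129 128 130 128 127 127 133 127 128 130 129 128]
 [126 127 129 128 129 129 130 130 129 128 130 127 131 132 129 129]
 [128 128 129 129 129 130 129 131 131 128 131 129 127 132 126 130]
 [128 129 127 130 131 128 122 117 115 117 127 130 132 130 130 125]
 [129 130 130 128 124 110  91  86  83  96 109 124 130 129 128 128]
 [131 128 131 122 101  73  58  63  70  72  90 106 122 130 129 129]
 [127 130 131 113  75  55  68  83  82  82  80  92 1
[... 1380 characters left out ...]
2  0.1034]
scene [328  65   6   4  19] [-0.3913 -0.3488  0.105 ] [-0.3899 -0.3467  0.1056]
scene [419  71  10   4  32] [-0.5386  0.0038  0.105 ] [-0.5345  0.0069  0.1061]
scene [337 113  53  14 213] [0.0632 0.0285 0.105 ] [0.0726 0.0355 0.105 ]
scene [ 61 143  24  13 146] [ 0.7303 -0.5309  0.105 ] [ 0.7342 -0.527   0.1056]
scene [176 145   9   7  46] [ 0.5355 -0.3022  0.105 ] [ 0.5352 -0.3037  0.105 ]
scene [246 189  10  10  74] [0.596  0.0075 0.105 ] [0.5978 0.0088 0.1064]
scene [315 201  11   9  82] [0.5344 0.1601 0.105 ] [0.533  0.1599 0.1047]
scene [330 207  12   9  87] [0.535  0.1994 0.105 ] [0.5343 0.1989 0.1045]
scene [363 220  13  10 100] [0.5355 0.2783 0.105 ] [0.5349 0.2776 0.105 ]
```

```bash
cat >> h.py <<'E'
from scipy.spatial.transform import Rotation as Ro
def plan(tgt,yaw,n=None,opening=0):
    s=arm.sense(); P=np.array(s["tool_pos"]);R0=Ro.from_rotvec(s["tcp_rot"])
    y=np.radians(yaw); R1=Ro.from_matrix(np.array([[np.cos(y),np.sin(y),0],[np.sin(y),-np.cos(y),0],[0,0,-1.]]))
    dv=(R0.inv()*R1).as_rotvec()
    m0=R0.as_matrix(); print("t",s["time_s"],"P",P.round(4),"yaw",np.degrees(np.arctan2(m0[1,0],m0[0,0])).round(2),"tilt",np.degrees(np.arccos(-m0[2,2])).round(2),"open",round(s["opening"],4),"F",np.round(s["wrist_force"],1),"q",np.round(s["joint_pos"],2))
    if tgt is None:return
    D=np.array(tgt)-P
    if n is None:n=int(max(np.ceil(np.linalg.norm(D)/.05),np.ceil(np.degrees(np.linalg.norm(dv))/9.5),1))
    R=R0
    for i in range(n):
        sh=R.inv().apply(D/n)*100
        print([*map(float,np.round(sh,2)),*map(float,np.round(np.degrees(dv/n),1)),opening])
        R=R*Ro.from_rotvec(dv/n)
E
python3 -c "
from h import *
plan([.533,-.3045,.20],90)"
```

```text
t 1.1 P [ 0.1684 -0.6019  0.2563] yaw 15.63 tilt 0.01 open 0.0855 F [ 0.4  0.4 -0.2] q [ 1.26  0.42 -0.01  1.61  0.    1.11 -0.05]
[4.31, -1.88, 0.56, -0.0, -0.0, -7.4, 0]
[4.52, -1.31, 0.56, -0.0, -0.0, -7.4, 0]
[4.65, -0.71, 0.56, -0.0, -0.0, -7.4, 0]
[4.7, -0.1, 0.56, -0.0, -0.0, -7.4, 0]
[4.68, 0.51, 0.56, -0.0, -0.0, -7.4, 0]
[4.57, 1.11, 0.56, -0.0, -0.0, -7.4, 0]
[4.39, 1.69, 0.56, -0.0, -0.0, -7.4, 0]
[4.14, 2.24, 0.56, -0.0, -0.0, -7.4, 0]
[3.81, 2.76, 0.56, -0.0, -0.0, -7.4, 0]
[3.42, 3.23, 0.56, -0.0, -0.0, -7.4, 0]
```

Request:
move_arm(motion=[[4.3,-1.9,0.5,0,0,-7.4,0],[4.5,-1.3,0.5,0,0,-7.4,0],[4.6,-0.7,0.5,0,0,-7.4,0],[4.7,-0.1,0.5,0,0,-7.4,0],[4.7,0.5,0.5,0,0,-7.4,0],[4.6,1.1,0.5,0,0,-7.4,0],[4.4,1.7,0.5,0,0,-7.4,0],[4.1,2.2,0.5,0,0,-7.4,0],[3.8,2.8,0.5,0,0,-7.4,0],[3.4,3.2,0.5,0,0,-7.4,0]])

```text
time_s: 2.35
tool_pos: [0.5364, -0.2944, 0.2054]
tcp_rot: [2.189, 2.249, -0.004]
wrist_force: [0.5, -0.1, 0.4]
opening: 0.0001
```

```bash
python3 -c "
from h import *
plan([.533,-.3045,.19],90)
p=arm.get_image('wrist');cv2.imwrite('pics/w1.png',p['pixels']);print(p['fovy'],p['R'],p['t'])
p=arm.get_image('scene');cv2.imwrite('pics/s2.png',cv2.resize(p['pixels'][60:260,80:340],None,fx=3,fy=3))
"
```

```text
t 2.35 P [ 0.5364 -0.2944  0.2054] yaw 91.56 tilt 0.23 open 0.0001 F [ 0.5 -0.1  0.4] q [ 0.76  0.48 -0.42  1.69  0.22  1.02  0.3 ]
[-0.99, -0.37, 1.54, 0.0, 0.2, 1.6, 0]
61.88691057613825 [[ 9.99637572e-01  2.69197776e-02  2.23043374e-04]
 [ 2.58224065e-02 -9.61164419e-01  2.74765650e-01]
 [ 7.61101153e-03 -2.74660307e-01 -9.61511200e-01]] [-0.52925377 -0.31872399  0.24411487]
```

View pics/w1.png

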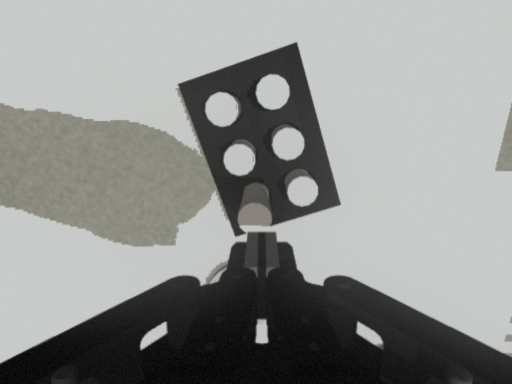

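View pics/s2.png

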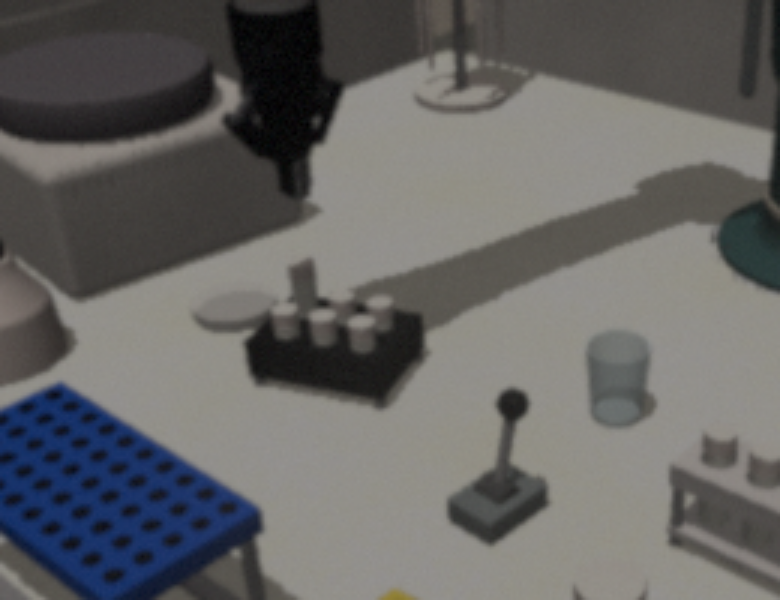

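Run:
```python
from h import *
p=arm.get_image("wrist"); C=cloud(p); z=C[...,2]
s=arm.sense();P=np.array(s["tool_pos"]);R=Ro.from_rotvec(s["tcp_rot"])
T=R.inv().apply((C-P).reshape(-1,3)).reshape(C.shape)  # tool frame
for a,b,h in((.098,.11,.105),(.07,.08,.075)):
  m=((z>a)&(z<b)).astype(np.uint8); n,l,st,c=cv2.connectedComponentsWithStats(m)
  for i in range(1,n):
    if st[i,4]>60: print(h,st[i],onz(p,c[i],h).round(4),np.nanmedian(C[l==i],0).round(4))
m=(np.abs(T[...,2])<.06)&(np.linalg.norm(T[...,:2],axis=2)<.08)
if m.any():
  t=T[m]; print("finger pts",m.sum(),np.percentile(t,[0.5,50,99.5],axis=0).round(4))
p=arm.get_image("scene");C=cloud(p);T=R.inv().apply((C-P).reshape(-1,3))
t=T[(np.abs(T[:,2])<.08)&(np.linalg.norm(T[:,:2],axis=1)<.08)]
for lo in np.arange(-.04,.06,.01):
  q=t[(t[:,2]>lo)&(t[:,2]<=lo+.01)]
  if len(q):print(round(lo,3),len(q),q.min(0).round(3),q.max(0).round(3))
```

```text
0.105 [234 205  35  34 812] [ 0.5321 -0.3035  0.105 ] [ 0.5318 -0.3037  0.1045]
0.075 [253  80  34  36 929] [ 0.5434 -0.2178  0.075 ] [ 0.5434 -0.2178  0.0746]
0.075 [203  97  34  35 902] [ 0.5061 -0.2311  0.075 ] [ 0.506  -0.2311  0.0745]
0.075 [269 132  32  33 827] [ 0.5566 -0.255   0.075 ] [ 0.5566 -0.2551  0.0746]
0.075 [220 148  33  32 806] [ 0.5194 -0.2682  0.075 ] [ 0.5192 -0.2683  0.0746]
0.075 [284 180  31  31 754] [ 0.57   -0.2922  0.075 ] [ 0.5699 -0.2924  0.0745]
0.075 [238 195  29  14  95] [ 0.5329 -0.2971  0.075 ] [ 0.5331 -0.2962  0.0755]
finger pts 35652 [[-0.0056 -0.0528 -0.0599]
 [ 0.0142  0.0026 -0.0451]
 [ 0.0204  0.057   0.0163]]
-0.04 89 [-0.013 -0.044 -0.04 ] [ 0.018  0.044 -0.03 ]
-0.03 85 [-0.009 -0.036 -0.03 ] [ 0.017  0.037 -0.02 ]
-0.02 35 [-0.    -0.022 -0.02 ] [ 0.015  0.027 -0.01 ]
-0.01 40 [-0.005 -0.012 -0.01 ] [ 0.014  0.016 -0.   ]
0.0 39 [-0.005 -0.012  0.   ] [0.014 0.016 0.01 ]
0.01 32 [-0.008 -0.011  0.011] [0.015 0.014 0.02 ]
0.02 8 [-0.004 -0.     0.02 ] [0.013 0.009 0.025]
```

```bash
python3 -c "
from h import *
plan([.5325,-.304,.142],90,3)
"
```

```text
t 2.55 P [ 0.5356 -0.2948  0.2051] yaw 91.39 tilt 0.19 open 0.0002 F [-0.1 -0.5 -0.7] q [ 0.77  0.48 -0.42  1.69  0.22  1.02  0.3 ]
[-0.3, -0.11, 2.11, 0.0, 0.1, 0.5, 0]
[-0.3, -0.11, 2.11, 0.0, 0.1, 0.5, 0]
[-0.3, -0.11, 2.11, 0.0, 0.1, 0.5, 0]
```

Request:
move_arm(motion=[[-0.5,-0.2,1.5,0,0.1,0.7,0],[-0.5,-0.1,1.5,0,0.1,0.7,0],[0,0,1.5,0,0,0,0],[0,0,1.3,0,0,0,0],[0,0,0,0,0,0,0]])

```text
time_s: 3.18
tool_pos: [0.5298, -0.3086, 0.142]
tcp_rot: [-2.23, -2.211, 0.002]
wrist_force: [0.7, 0.1, 0.2]
opening: 0.0001
```

```bash
python3 -c "
from h import *
plan([.5325,-.304,.142],90,1)
p=arm.get_image('wrist');cv2.imwrite('pics/w2.png',p['pixels'][100:384,80:430])
C=cloud(p);z=C[...,2];s=arm.sense()
m=(z>.098)&(z<.1055);b=C[m];b=b[np.linalg.norm(b[:,:2]-[.5325,-.304],axis=1)<.03];print(len(b),b.min(0),b.max(0))
p=arm.get_image('scene');cv2.imwrite('pics/s3.png',cv2.resize(p['pixels'][90:220,130:260],None,fx=4.5,fy=4.5))
"
```

```text
t 3.175 P [ 0.5298 -0.3086  0.142 ] yaw 89.52 tilt 0.12 open 0.0001 F [0.7 0.1 0.2] q [ 0.77  0.55 -0.39  1.73  0.25  0.91  0.27]
[0.46, 0.27, -0.0, -0.1, -0.0, -0.5, 0]
917 [ 0.52037157 -0.30985739  0.09800699] [ 0.5451185  -0.29369139  0.10549616]
```

Request:
move_arm(motion=[[0.4,0.25,0,0,0,0,0],[0,0,0,0,0,0,0],[0,0,0,0,0,0,0]])

```text
time_s: 3.65
tool_pos: [0.5339, -0.3043, 0.1447]
tcp_rot: [2.228, 2.211, -0.001]
wrist_force: [-0.1, -1.0, -0.4]
opening: -0.0001
```

```bash
python3 -c "
from h import *
plan([.5325,-.3045,.142],90,1)
p=arm.get_image('wrist');cv2.imwrite('pics/w3.png',p['pixels'][100:384,80:430])
p=arm.get_image('scene');cv2.imwrite('pics/s3.png',cv2.resize(p['pixels'][90:220,130:260],None,fx=4.5,fy=4.5))
"
```

```text
t 3.65 P [ 0.5339 -0.3043  0.1447] yaw 89.57 tilt 0.13 open -0.0001 F [-0.1 -1.  -0.4] q [ 0.76  0.55 -0.39  1.72  0.25  0.91  0.26]
[-0.02, -0.14, 0.27, 0.1, 0.1, -0.4, 0]
```

View pics/w3.png

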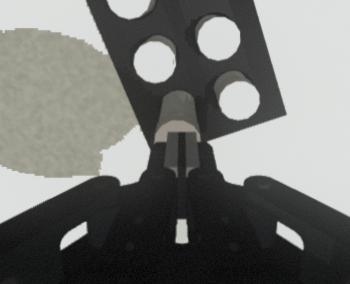

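View pics/s3.png

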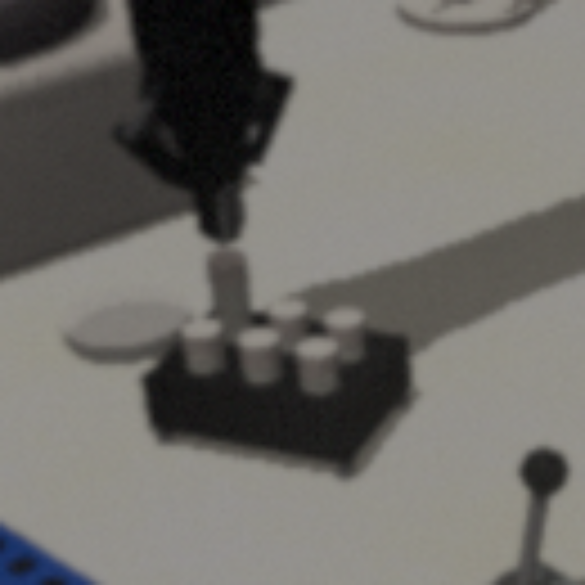

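Fingertips sit over the tall vial's cap in both views, with a gap of about 14 mm. I'll lower slightly and hold.

Request:
move_arm(motion=[[0,-0.15,0.4,0,0,0,0],[0,0,0,0,0,0,0],[0,0,0,0,0,0,0],[0,0,0,0,0,0,0],[0,0,0,0,0,0,0],[0,0,0,0,0,0,0],[0,0,0,0,0,0,0],[0,0,0,0,0,0,0],[0,0,0,0,0,0,0],[0,0,0,0,0,0,0]])

```text
time_s: 5.0
tool_pos: [0.5322, -0.3045, 0.1403]
tcp_rot: [2.229, 2.211, -0.001]
wrist_force: [-0.2, -0.7, -0.1]
opening: -0.0
```

Request:
move_arm(motion=[[0,0,0,0,0,0,0],[0,0,0,0,0,0,0],[0,0,0,0,0,0,0],[0,0,0,0,0,0,0],[0,0,0,0,0,0,0],[0,0,0,0,0,0,0],[0,0,0,0,0,0,0],[0,0,0,0,0,0,0],[0,0,0,0,0,0,0],[0,0,0,0,0,0,0]])

```text
time_s: 6.25
tool_pos: [0.5322, -0.3045, 0.1403]
tcp_rot: [2.229, 2.211, -0.001]
wrist_force: [-0.4, 0.3, -0.9]
opening: -0.0001
```

Request:
move_arm(motion=[[0,0,0,0,0,0,0],[0,0,0,0,0,0,0],[0,0,0,0,0,0,0],[0,0,0,0,0,0,0],[0,0,0,0,0,0,0],[0,0,0,0,0,0,0]])

```text
time_s: 7.0
tool_pos: [0.5322, -0.3045, 0.1403]
tcp_rot: [2.229, 2.211, -0.001]
wrist_force: [0.9, 0.9, -0.1]
opening: 0.0002
```

```bash
python3 -c "
from h import *
plan([.5325,-.3045,.142],90,1)
plan([.5320,.2375,.20],90,11)
"
```

```text
t 7.0 P [ 0.5322 -0.3045  0.1403] yaw 89.55 tilt 0.12 open 0.0002 F [ 0.9  0.9 -0.1] q [ 0.76  0.55 -0.39  1.73  0.26  0.9   0.26]
[-0.0, 0.03, -0.17, 0.1, 0.1, -0.5, 0]
t 7.0 P [ 0.5322 -0.3045  0.1403] yaw 89.55 tilt 0.12 open 0.0002 F [ 0.9  0.9 -0.1] q [ 0.76  0.55 -0.39  1.73  0.26  0.9   0.26]
[4.93, -0.04, -0.55, 0.0, 0.0, -0.0, 0]
[4.93, -0.04, -0.55, 0.0, 0.0, -0.0, 0]
[4.93, -0.03, -0.55, 0.0, 0.0, -0.0, 0]
[4.93, -0.03, -0.55, 0.0, 0.0, -0.0, 0]
[4.93, -0.03, -0.55, 0.0, 0.0, -0.0, 0]
[4.93, -0.02, -0.55, 0.0, 0.0, -0.0, 0]
[4.93, -0.02, -0.55, 0.0, 0.0, -0.0, 0]
[4.93, -0.02, -0.55, 0.0, 0.0, -0.0, 0]
[4.93, -0.01, -0.55, 0.0, 0.0, -0.0, 0]
[4.93, -0.01, -0.54, 0.0, 0.0, -0.0, 0]
[4.93, -0.01, -0.54, 0.0, 0.0, -0.0, 0]
```

Request:
move_arm(motion=[[0,0,-4,0,0,0,0],[3,0,-3,0,0,0,0],[5,0,0,0,0,0,0],[5,0,0,0,0,0,0],[5,0,0,0,0,0,0],[5,0,0,0,0,0,0],[5,0,0,0,0,0,0],[5,0,0,0,0,0,0],[4,0,0,0,0,0,0],[2,0,0,0,0,0,0]])

```text
time_s: 8.25
tool_pos: [0.5355, 0.096, 0.2127]
tcp_rot: [2.231, 2.205, 0.002]
wrist_force: [-0.0, -1.3, -0.2]
opening: -0.0002
```

```bash
cat > hole.py <<'E'
from h import *
p=arm.get_image('wrist');cv2.imwrite('pics/w4.png',p['pixels'])
plan(None,0)
C=cloud(p);z=C[...,2]
m=((z>.098)&(z<.11)).astype(np.uint8); n,l,st,c=cv2.connectedComponentsWithStats(m)
for i in range(1,n):
    if st[i,4]>60: print(st[i],onz(p,c[i],.105).round(4),np.nanmedian(C[l==i],0).round(4))
m=((z>.07)&(z<.09)).astype(np.uint8)
for r in arm.tip_of(p,"empty_hole")[:2]: print(r["score"],r["xy"],onz(p,r["xy"],.08))
g=C[(z>.074)&(z<.086)];
print(np.percentile(g,[1,50,99],axis=0).round(4))
E
python3 hole.py
```

```text
t 8.3 P [0.5354 0.0982 0.2128] yaw 89.44 tilt 0.25 open 0.0001 F [-2.   4.3 -1.1] q [ 0.22  0.37 -0.56  1.85  0.24  0.99 -0.45]
[ 231   29   39   43 1284] [0.5306 0.1974 0.105 ] [0.5306 0.1975 0.1046]
[ 233   94   37   38 1080] [0.5302 0.1581 0.105 ] [0.5302 0.158  0.1046]
[[0.4177 0.0167 0.0747]
 [0.5295 0.1835 0.0796]
 [0.5599 0.2316 0.0813]]
```

View pics/w4.png

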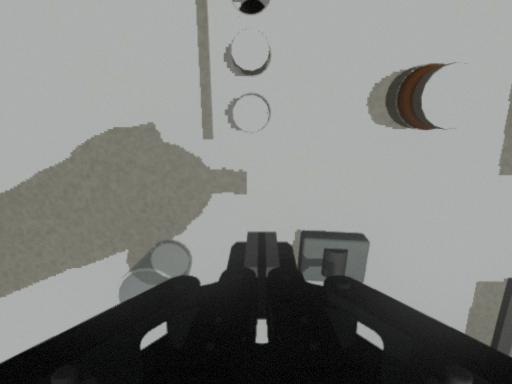

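Request:
move_arm(motion=[[4.5,0,0,0,0,0,0],[4.5,0,0,0,0,0,0],[3,0,0,0,0,0,0],[1,0,0,0,0,0,0],[0,0,0,0,0,0,0],[0,0,0,0,0,0,0]])

```text
time_s: 9.1
tool_pos: [0.5388, 0.2235, 0.2119]
tcp_rot: [2.236, 2.198, -0.001]
wrist_force: [-0.3, -0.5, 0.4]
opening: -0.0002
```

```bash
python3 hole.py; python3 -c "
from h import *
plan([.531,.2372,.15],90,3)"
```

```text
t 9.15 P [0.5388 0.2234 0.2119] yaw 88.98 tilt 0.35 open -0.0001 F [-1.2 -0.5 -0.2] q [ 0.    0.45 -0.58  1.75  0.29  1.03 -0.7 ]
[ 230  105   36   38 1065] [0.5314 0.2782 0.105 ] [0.5314 0.2781 0.1046]
[233 214  34  28 579] [0.5292 0.203  0.105 ] [0.528  0.2031 0.1045]
0.53 [246.2, 174.9] [0.5283056  0.23676161 0.08      ]
[[0.5012 0.1575 0.0776]
 [0.5277 0.2482 0.0796]
 [0.5606 0.3019 0.0813]]
t 9.2 P [0.5388 0.2236 0.212 ] yaw 88.99 tilt 0.35 open -0.0001 F [ 0.9 -0.3 -0.4] q [ 0.    0.45 -0.58  1.75  0.29  1.03 -0.7 ]
[0.46, -0.28, 2.06, 0.1, 0.1, -0.3, 0]
[0.46, -0.27, 2.06, 0.1, 0.1, -0.3, 0]
[0.45, -0.26, 2.06, 0.1, 0.1, -0.3, 0]
```

View pics/w4.png

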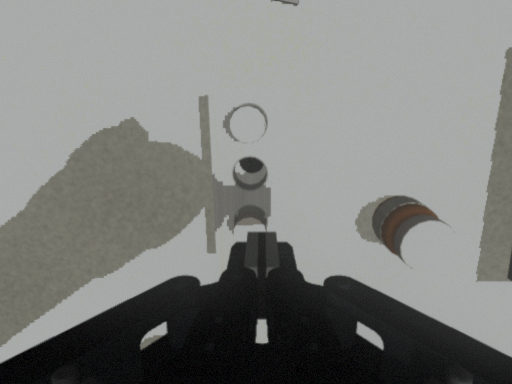

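Request:
move_arm(motion=[[0.7,-0.4,2,0.1,0.1,-0.5,0],[0.7,-0.4,2,0.1,0.1,-0.5,0],[0,0,1.5,0,0,0,0],[0,0,0.5,0,0,0,0],[0,0,0,0,0,0,0],[0,0,0,0,0,0,0]])

```text
time_s: 9.95
tool_pos: [0.5306, 0.2367, 0.1474]
tcp_rot: [2.222, 2.22, -0.003]
wrist_force: [-0.1, 0.7, 0.5]
opening: 0.0
```

```bash
python3 -c "
from h import *
plan([.531,.238,.117],90,3)
p=arm.get_image('wrist');cv2.imwrite('pics/w5.png',p['pixels'][80:384,80:430])
p=arm.get_image('scene');cv2.imwrite('pics/s5.png',cv2.resize(p['pixels'][130:280,270:420],None,fx=4,fy=4))
"
```

```text
t 9.95 P [0.5306 0.2367 0.1474] yaw 89.96 tilt 0.11 open 0.0 F [-0.1  0.7  0.5] q [-0.04  0.53 -0.56  1.8   0.34  0.91 -0.76]
[0.04, 0.01, 1.01, -0.0, 0.0, -0.0, 0]
[0.04, 0.01, 1.01, -0.0, 0.0, -0.0, 0]
[0.04, 0.01, 1.01, -0.0, 0.0, -0.0, 0]
```

View pics/w5.png

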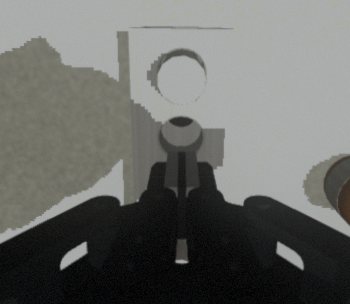

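View pics/s5.png

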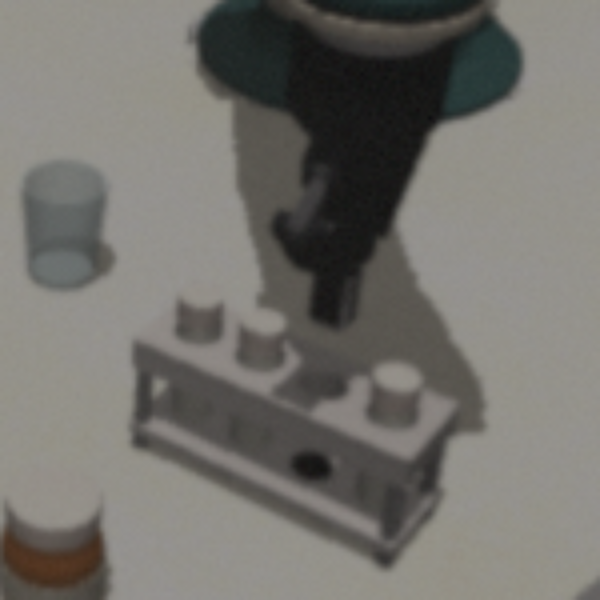

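The fingers are aligned with the hole, which sits centred ahead of the finger slot. I'll lower to about 12 mm above its mouth and hold.

Request:
move_arm(motion=[[0.1,0,1,0,0,0,0],[0,0,1,0,0,0,0],[0,0,0.7,0,0,0,0],[0,0,0,0,0,0,0],[0,0,0,0,0,0,0]])

```text
time_s: 10.68
tool_pos: [0.5307, 0.2377, 0.1186]
tcp_rot: [2.222, 2.22, -0.002]
wrist_force: [0.2, 0.4, 0.1]
opening: -0.0004
```

```bash
python3 -c "
from h import *
plan([.531,.238,.1165],90,1)
p=arm.get_image('scene');cv2.imwrite('pics/s6.png',cv2.resize(p['pixels'][130:280,270:420],None,fx=4,fy=4))
"
```

```text
t 10.675 P [0.5307 0.2377 0.1186] yaw 89.95 tilt 0.1 open -0.0004 F [0.2 0.4 0.1] q [-0.06  0.57 -0.54  1.82  0.37  0.86 -0.78]
[0.03, 0.03, 0.21, -0.0, 0.1, -0.0, 0]
```

View pics/s6.png

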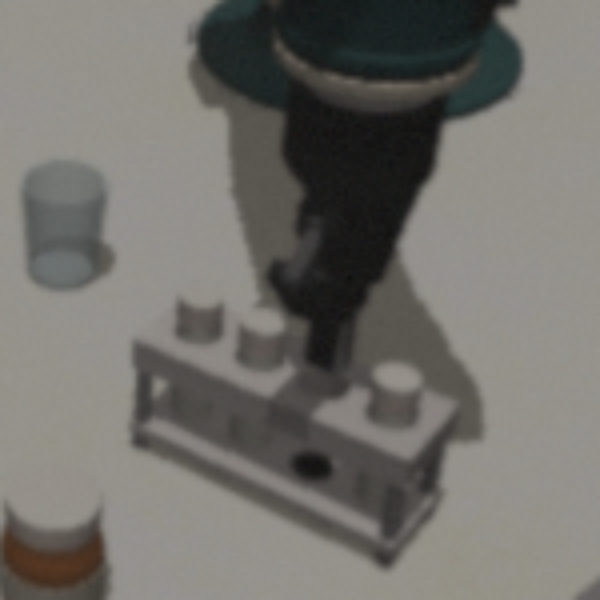

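Request:
move_arm(motion=[[0,0,0.2,0,0,0,0],[0,0,0,0,0,0,0],[0,0,0,0,0,0,0],[0,0,0,0,0,0,0],[0,0,0,0,0,0,0],[0,0,0,0,0,0,0],[0,0,0,0,0,0,0],[0,0,0,0,0,0,0],[0,0,0,0,0,0,0],[0,0,0,0,0,0,0]])

```text
time_s: 11.98
tool_pos: [0.531, 0.2378, 0.1171]
tcp_rot: [2.222, 2.219, -0.001]
wrist_force: [0.5, 0.1, 0.7]
opening: -0.0
```

Request:
move_arm(motion=[[0,0,0,0,0,0,0],[0,0,0,0,0,0,0],[0,0,0,0,0,0,0],[0,0,0,0,0,0,0],[0,0,0,0,0,0,0],[0,0,0,0,0,0,0],[0,0,0,0,0,0,0],[0,0,0,0,0,0,0],[0,0,0,0,0,0,0],[0,0,0,0,0,0,0]])

```text
time_s: 13.22
tool_pos: [0.531, 0.2377, 0.1171]
tcp_rot: [2.222, 2.219, -0.001]
wrist_force: [1.0, 0.3, 0.2]
opening: 0.0002
```

Request:
move_arm(motion=[[0,0,0,0,0,0,0],[0,0,0,0,0,0,0],[0,0,0,0,0,0,0],[0,0,0,0,0,0,0],[0,0,0,0,0,0,0],[0,0,0,0,0,0,0]])

```text
time_s: 13.98
tool_pos: [0.531, 0.2378, 0.1171]
tcp_rot: [2.222, 2.219, -0.001]
wrist_force: [0.5, 0.2, 0.1]
opening: 0.0003
```

Request:
move_arm(motion=[[0,0,-3,0,0,0,0],[0,0,-4,0,0,0,0],[-3,-0.5,-2,0,0,0,0],[-5,-0.5,0,0,0,0,0],[-5,-0.5,0,0,0,0,0],[-5,-0.5,0,0,0,0,0],[-3,0,0,0,0,0,0],[-1,0,0,0,0,0,0],[0,0,0,0,0,0,0]])

```text
time_s: 15.1
tool_pos: [0.51, 0.0126, 0.2106]
tcp_rot: [2.219, 2.221, 0.0]
wrist_force: [-1.1, 0.8, 0.5]
opening: -0.0001
```

```bash
cat > ball.py <<'E'
from h import *
plan(None,0)
for n in("top","scene"):
    p=arm.get_image(n)
    for r in arm.tip_of(p,"confirm_tip")[:2]: print(n,r["score"],np.round(r["xy"],1),onz(p,r["xy"],.099).round(4))
    C=cloud(p)
    b=C.reshape(-1,3);b=b[(b[:,2]>.02)&(b[:,2]<.03)&(abs(b[:,0]-.613)<.06)&(abs(b[:,1])<.05)]
    if len(b)>20: print(n,"box",cv2.minAreaRect((b[:,:2]*1000).astype(np.float32)),len(b))
    b=C.reshape(-1,3);b=b[(b[:,2]>.085)&(b[:,2]<.118)&(abs(b[:,0]-.615)<.07)&(abs(b[:,1]-.004)<.025)]
    if len(b)>20: print(n,"ball",np.median(b,0).round(4),b.min(0).round(4),b.max(0).round(4),len(b))
    cv2.imwrite(f"pics/b_{n}.png",cv2.resize(p["pixels"][120:270,180:330],None,fx=4,fy=4))
E
python3 ball.py
```

```text
t 15.1 P [0.51   0.0126 0.2106] yaw 90.04 tilt 0.12 open -0.0001 F [-1.1  0.8  0.5] q [ 0.38  0.31 -0.55  1.93  0.2   0.95 -0.26]
scene 0.71 [248.5 195.5] [0.5977 0.0027 0.099 ]
scene 0.27 [432.3 280.5] [0.6064 0.434  0.099 ]
scene box ((613.8883056640625, 3.315858840942383), (50.44145965576172, 70.73744201660156), 88.31036376953125) 301
scene ball [0.5984 0.0093 0.1049] [ 0.585  -0.0031  0.0855] [0.6056 0.0179 0.113 ] 97
```

View pics/b_scene.png

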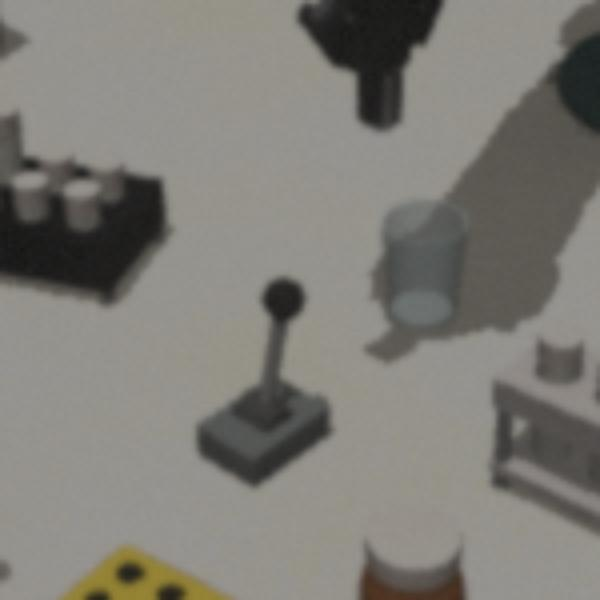

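Request:
move_arm(motion=[[-0.4,1.5,2,0,0,0,0],[-0.3,1,2.5,0,0,0,0],[0,0.5,2.5,0,0,0,0],[0,0,2,0,0,0,0],[0,0,0.8,0,0,0,0],[0,0,0,0,0,0,0]])

```text
time_s: 16.05
tool_pos: [0.542, 0.0127, 0.1103]
tcp_rot: [2.208, 2.232, 0.004]
wrist_force: [-0.6, -0.1, -0.2]
opening: 0.0001
```

```bash
python3 ball.py;python3 -c "
from h import *
plan([.545,.005,.11],90,1)"
```

```text
t 16.05 P [0.542  0.0127 0.1103] yaw 90.62 tilt 0.18 open 0.0001 F [-0.6 -0.1 -0.2] q [ 0.31  0.51 -0.49  1.93  0.33  0.79 -0.35]
scene 0.6 [249.7 196.7] [0.5999 0.0082 0.099 ]
scene box ((612.731689453125, 4.3380889892578125), (50.39810562133789, 74.27207946777344), 84.33627319335938) 302
scene ball [0.5883 0.0125 0.1041] [ 0.5452 -0.0047  0.0867] [0.6057 0.0249 0.1178] 174
t 16.25 P [0.5424 0.0122 0.1112] yaw 90.57 tilt 0.27 open -0.0001 F [ 1.4  0.3 -0.4] q [ 0.31  0.5  -0.49  1.93  0.33  0.79 -0.35]
[-0.72, 0.25, 0.12, 0.3, -0.0, 0.6, 0]
```

View pics/b_scene.png

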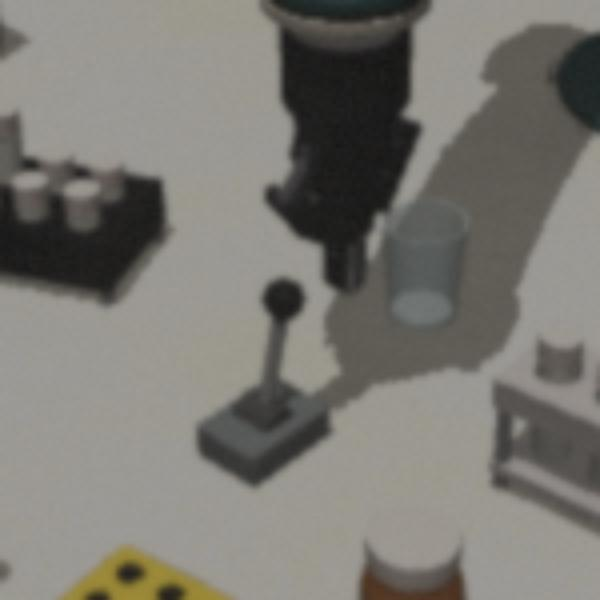

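Request:
move_arm(motion=[[-0.8,0.3,0.1,0.3,0,0.5,0],[0,1,0,0,0,0,0],[0,1,0,0,0,0,0],[0,1,0,0,0,0,0],[0,1,0,0,0,0,0],[0,1,0,0,0,0,0],[0,1,0,0,0,0,0],[0,0.5,0,0,0,0,0],[0,0,0,0,0,0,0]])

```text
time_s: 17.38
tool_pos: [0.6161, 0.0033, 0.1107]
tcp_rot: [2.222, 2.221, 0.0]
wrist_force: [-0.2, -0.8, -0.9]
opening: -0.0002
```

```bash
python3 ball.py
```

```text
t 17.375 P [0.6161 0.0033 0.1107] yaw 89.99 tilt 0.01 open -0.0002 F [-0.2 -0.8 -0.9] q [ 0.29  0.61 -0.47  1.73  0.34  0.87 -0.33]
scene 0.6 [233.7 205.7] [0.6506 0.0023 0.099 ]
scene box ((613.1610717773438, 3.5827198028564453), (51.7879753112793, 72.06189727783203), 85.96353149414062) 324
scene ball [0.6309 0.0091 0.1033] [ 0.6017 -0.0069  0.0865] [0.6574 0.0166 0.1176] 208
```

View pics/b_scene.png

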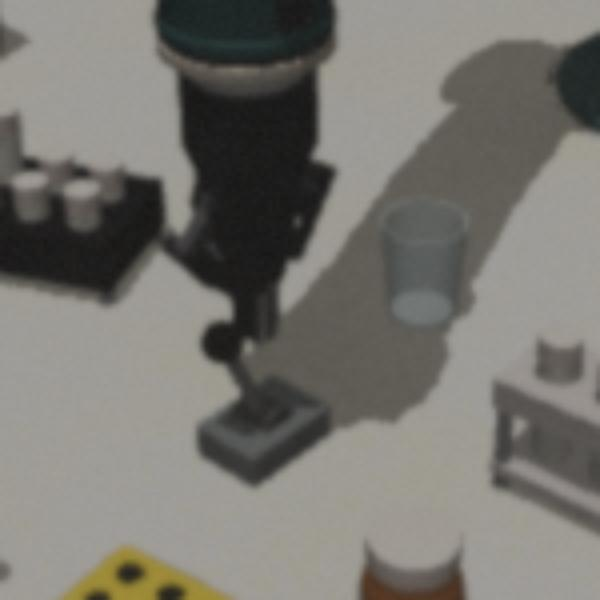

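Request:
move_arm(motion=[[0,0.4,0,0,0,0,0],[0,0.4,0,0,0,0,0],[0,0,0,0,0,0,0]])

```text
time_s: 17.95
tool_pos: [0.6241, 0.0031, 0.1111]
tcp_rot: [2.221, 2.221, -0.0]
wrist_force: [0.1, 0.3, -0.3]
opening: -0.0
```

Request:
move_arm(motion=[[0,0.4,0,0,0,0,0],[0,0,0,0,0,0,0]])

```text
time_s: 18.2
tool_pos: [0.6254, 0.0032, 0.1104]
tcp_rot: [-2.219, -2.219, 0.009]
wrist_force: [-6.7, -0.5, 10.4]
opening: 0.0001
```

```bash
python3 ball.py
```

```text
t 18.2 P [0.6254 0.0032 0.1104] yaw 90.0 tilt 0.4 open 0.0001 F [-6.7 -0.5 10.4] q [ 0.28  0.63 -0.46  1.71  0.35  0.89 -0.32]
scene 0.58 [233.7 208.3] [0.6582 0.0091 0.099 ]
scene 0.23 [197.2 174.1] [ 0.6023 -0.1655  0.099 ]
scene box ((613.96728515625, 3.3202571868896484), (50.81123352050781, 71.33580780029297), 87.49440002441406) 324
scene ball [0.6398 0.009  0.1009] [ 0.6181 -0.0081  0.0853] [0.6641 0.0167 0.118 ] 207
```

View pics/b_scene.png

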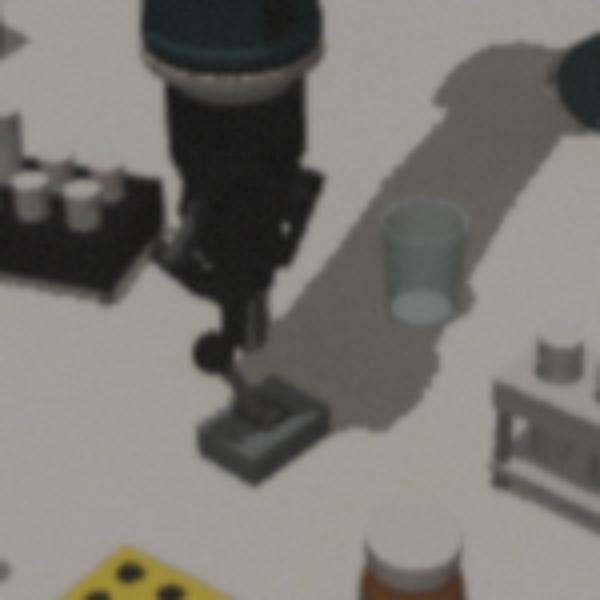

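The force jumped to −6.7 N in x at TCP x 0.625, where I had predicted the end stop, so the lever is at its stop. I'll back off, raise and check.

Request:
move_arm(motion=[[0,-1,0,0,0,0,0],[0,-2,-0.5,0,0,0,0],[0,-3,-2,0,0,0,0],[0,-3,-3,0,0,0,0],[0,-2,-4,0,0,0,0],[-4,-1,-4,0,0,0,0],[-5,0,-2,0,0,0,0],[-5,0,0,0,0,0,0],[-4,0,0,0,0,0,0],[0,0,0,0,0,0,0]])

```text
time_s: 19.65
tool_pos: [0.5001, -0.1815, 0.2719]
tcp_rot: [2.219, 2.222, -0.009]
wrist_force: [0.4, 0.0, 0.4]
opening: 0.0
```

```bash
python3 ball.py
```

```text
t 19.65 P [ 0.5001 -0.1815  0.2719] yaw 90.09 tilt 0.33 open 0.0 F [0.4 0.  0.4] q [ 0.69  0.27 -0.47  1.81  0.14  1.09  0.17]
top 0.66 [260.6 153.9] [ 0.6451 -0.0036  0.099 ]
top box ((613.7998046875, 3.356067657470703), (49.715579986572266, 69.67330932617188), 86.13292694091797) 265
top ball [0.6497 0.0008 0.1007] [ 0.6389 -0.0107  0.0881] [0.6635 0.0125 0.1077] 65
scene 0.73 [192.9 178.8] [ 0.6253 -0.1575  0.099 ]
scene 0.55 [232.7 209.1] [0.6619 0.0093 0.099 ]
scene box ((613.4168090820312, 3.396564483642578), (51.320037841796875, 70.63267517089844), 86.42847442626953) 324
scene ball [0.6562 0.0053 0.0989] [ 0.6416 -0.0091  0.0863] [0.6641 0.0136 0.1068] 96
```

View pics/b_scene.png

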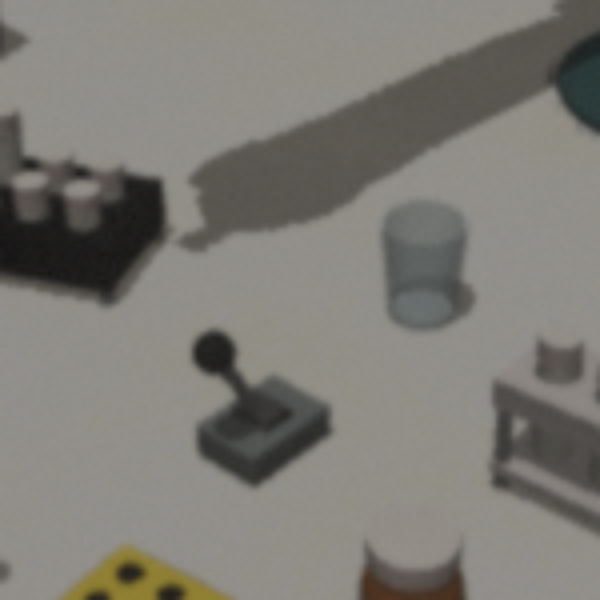

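View pics/b_top.png

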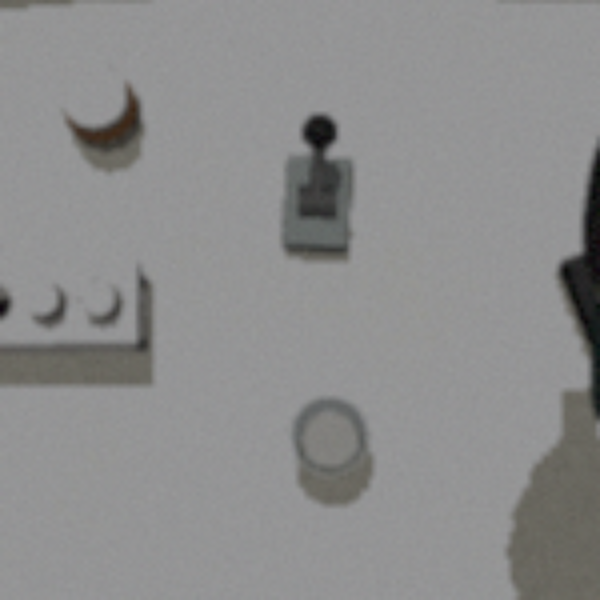

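Request:
move_arm(motion=[[4,-1,-2,0,0,0,0],[4,-1,-2,0,0,0,0],[0,0,0,0,0,0,0],[0,0,0,0,0,0,0]])

```text
time_s: 20.35
tool_pos: [0.4795, -0.0913, 0.3126]
tcp_rot: [2.206, 2.236, -0.008]
wrist_force: [0.5, -0.8, 1.1]
opening: 0.0006
```

```bash
python3 -c "
from h import *
plan(None,0); print(arm.close_job())"
```

```text
t 20.35 P [ 0.4795 -0.0913  0.3126] yaw 90.76 tilt 0.29 open 0.0006 F [ 0.5 -0.8  1.1] q [ 0.61  0.15 -0.54  1.86  0.09  1.16  0.06]
the job is handed in; nothing more can be done
None
```

The job is done and handed in at 20.4 s. I pointed at the tall vial, then at the empty hole, then pushed the lever fully over.

- **Tall vial:** I held the shut fingertips about 10 mm above the middle of its cap, at (0.532, −0.3045), for just over 3 s.
- **Empty hole:** I held them about 12 mm above its mouth, at (0.531, 0.238), also for just over 3 s. The wrist force stayed at noise level during both holds.
- **Lever:** I pushed the ball from the robot's side until the force jumped to about 12 N at the predicted end position. I then drew clear, to 0.31 m.

**Last checks:** After I drew back, the top and scene pictures showed the lever leaning to its far side. By the top camera, the ball sat 37.5 mm beyond the pivot, against 38.3 mm at full swing, which is about 0.99. The racks and vials in view, the beaker and the jar looked unmoved. I did not check the spatula and petri dish again after the lever push.

**Disagreements:** The top and scene cameras differed by up to 6 mm in x and 4 mm in y. I took values in between, guided by the wrist camera. In one scene picture the network's best guess for the lever ball was a wrong spot near the gripper, and I ignored it.

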